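# Load the note cassette under the spring cover

### The arm

A 6-joint arm with a two-finger parallel gripper is mounted at the origin on the work surface. World frame = base frame: x ahead of the robot, y to its left, z up, the work surface at z = 0. Lengths are in m, angles in rad, forces in N, time in s.
With the tool pointing down it reaches from about 0.375 to 0.9 m from the base axis. Payload 3.1 kg.
Tool frame: the origin (TCP) lies between the finger pads; the fingertips stand 14 mm ahead of it and the grasp point (between the pads) lies 5 mm behind it; z points along the fingers, y is the line along which they close (so a half turn about z gives the same grasp; the last joint's range is limited). The gripper opens to 85 mm and grips with 20 to 120 N. Pads are 22 mm wide; open, the fingers measure 114 mm over their backs; the gripper's body (76 mm by 85 mm) begins 54 mm behind the grasp point. The pads swing forward as they close: fully open they stand 13 mm farther back than shut.
Start: joints at [1.129, 0.527, 1.433, -0, 1.181, -0.178], TCP at [0.163, 0.603, 0.245] pointing down, gripper open.
Joint ranges: [-3.08, 3.08], [-0.75, 2.2], [0.22, 2.44], [-1.43, 4.57], [0, 2.65], [-2.85, 2.85]. Speed limits (rad/s): [2.79, 2.79, 3.14, 3.14, 3.14, 3.14].

### API

Orientations are given as [roll, pitch, yaw] about the fixed x, y, z axes, in that order (R = Rz(yaw) Ry(pitch) Rx(roll)).
In Python, from station import bot gives the robot as it stands.
- The arm moves only by the tool servo_tool, never from a script. Its argument "targets" is a list of rows, each a list of 6 numbers: the shift along the tool's x, y, z in units of 10 cm (1.0 is 10 cm), then the turn, a rotation vector about the tool's x, y, z in units of pi/2 rad (1.0 is pi/2 rad). In form: [[x, y, z, wx, wy, wz], ...]. A call has 1 to 8 rows; each row is the pose to reach, as a shift and turn from the pose commanded when the call began, along the tool's axes at that moment; what a row does not reach only later rows make up. A row lasts 1/10 s, in which the tool goes at most 50 mm and 8.59 degrees, less where a joint would pass 70% of its speed; a pose out of reach is approached as far as the arm can. A call with a number of a shift or a turn outside -1 to 1 is refused whole. A call with a gripper value outside its range is refused whole. "gripper" is the opening, from -1 (shut) to 1 (fully open), set as the call begins (left out, the last holds). The fingers move at their own pace and stop on an object; "force" is the grip in N (left out, the last holds). Time passes only in rows, so rows that repeat a pose let the fingers close. It gives the time, the measured TCP pose, the force, the opening and the grip force at its end, in the units of the state.
- bot.observe(): the state, without advancing time (a new reading comes with each control period).
- bot.grab_frame(name): name is "side" or "top" or "wrist"; returns a dict with "image" (384x512x3 uint8, red, green, blue), "mtx" (3x3 intrinsics, pixels), "R" (3x3) and "t" (3): a world point X has camera coordinates R X + t. Camera axes: x right, y down, z forward; pixel columns grow to the right and rows downward; lengths in m; the calibration is good to about 2 mm. A picture is of the moment at which its call begins. There is no depth.
- bot.finish_job(): hands the job in; it is judged then, once.
The state is a dict: "time": time; "joint_positions": joint angles; "joint_vel": joint speeds; "tau": joint torques, N m; "eef_pos": TCP position; "orientation": TCP orientation; "wrist_force": force on the tool from outside, world axes, zero at the start; "torque": the same for the moment, N m; "finger_gap": opening from 0.0 (shut) to 1.0 (fully open); "grasp_force": force on a finger pad.
Only numpy, scipy, OpenCV 4.12 (cv2) and the standard library are available. Lean on these libraries where they do the work, as an engineer would, in place of code of your own. Each camera call takes 0.05 s, during which the arm holds its last target. There are 200 camera calls.

### The job

Load the note cassette into its dock: press the cover's thumb ledge down with one fingertip and hold the spring cover open, while the other fingertip pushes the cassette by its tongue along the channel and under the cover until it is fully home against the back stop. Let go of the ledge only when the cassette is home, so that the cover snaps fully shut behind the cassette's shoulder. Only push the cassette, never lift it, and leave the mug, the glue bottle and the stamp alone.

Things in the scene. Friction and masses are not known exactly. Their poses are not given: they have to be found in the camera images.
- dock: Grey metal dock fixed on the table: channel 53 mm wide, floor 6 mm thick, rails to 30 mm above the table. Origin: on the table, on the channel's centreline, at the mouth of the covered bay. x runs along the channel in the loading direction: open apron x = -205 to 0 mm, bay 0 to 75 mm, where a back stop 50 mm high stands. y is left, looking along x.
- hinge (a point): Point of the dock on the cover's hinge line, which runs along the dock's x at dock y = -35 mm, 52 mm above the table; this point is at dock x = 0. Three posts 12 mm wide (dock y) and 56 mm high carry it at dock x = -203, -30 and 78 mm.
- cover (a joint): Angle of the aluminium spring cover: 0 shut, 0.75 rad open stop. Its plate (79 x 62 mm) lies over the bay, dock y -35 to 27 mm. A thumb ledge beyond the hinge is one piece with it: pressing the ledge down raises the cover. Below 0.45 rad the lip bars the cassette; 0.6 is a good opening. A spring (at the ledge about 3 N shut, 8 N at 0.6 rad) shuts it as soon as it is let go.
- lip (a point): Middle of the lower edge of the cover's lip, moving with the cover. Shut, the lip (4 mm thick, 38 mm wide) hangs at the bay's mouth, dock x = -7 to -3 mm, down to 36 mm above the table: lower than the cassette's body, higher than its tongue.
- ledge (a point): Middle of the thumb ledge's upper face; moves with the cover. Aluminium strip, dock x = -197 to -52 mm, 40 mm wide, 4 mm thick. When shut this point is at dock x = -124.5, y = -70 mm, 38 mm above the table. Press it anywhere along its length; a fingertip can slide along it. A fingertip 18 mm wide centred at dock y = -70 mm and lowered to 19 mm above the table opens the cover to about 0.6 rad.
- cassette: Black plastic cassette, white label on top, loose, about 0.25 kg, on the dock's floor between the rails. Origin: centre of its underside; x along its 125 mm length, to the loading end. Body 75 long x 50 wide x 40 mm high at x = -12.5 to 62.5; behind it a lower tongue, 36 wide x 24 mm high, back to x = -62.5; the step between is the shoulder. Home: origin at dock x = 12.5 mm.
- tongue_end (a point): Centre of the upright rear end face (36 wide x 24 mm high) of the cassette's tongue, where it is pushed; 12 mm above the cassette's underside, 18 mm above the table. With the cassette home it is at dock x = -50 mm, outside the bay.
- mug: White ceramic mug, 76 mm across, 85 mm high, standing loose on the table; origin at the centre of its underside. Bystander.
- glue: White glue bottle, 48 mm across, 130 mm high, standing loose; origin at the centre of its underside. Bystander.
- stamp: Turned wooden hand stamp, 38 mm across, 78 mm high, standing loose; origin at the centre of its underside. Bystander.
There are look-alikes about, which are no part of the job. What is shaped like the cassette but orange or pink is not meant.

How it is judged:
By the outcome, as a careful person would: the job done as asked, in the order asked, and still so for the second after the job is handed in, with the robot touching nothing.
It also fails if it takes over 35 s, if anything falls off the work surface, if the arm or the gripper's body presses on something with over 40 N, if the wrist force passes 120 N, or if a joint passes its speed limit or range.

## Working session

There is one attempt and no reset: what is moved stays moved. The work goes in short steps, Python scripts to look and compute and a tool call to move; the robot and the scene stay as the last step left them, time stands still between calls to the robot, and variables do not carry over. Pictures are saved under pics/ and viewed, at most 10 in all, crops included, and the job is handed in when it is done.

Besides the shell and the picture viewer there is one more tool, called after "Call:" in YAML: its name, and indented under it one key for each argument. servo_tool: Moves the arm, as the interface text tells. Shifts and turns lie within -1 to 1; 1 stands for 10 cm of shift or pi/2 rad of turn. Its arguments: {"type":"object","properties":{"targets":{"type":"array","items":{"type":"array","items":{"type":"number","minimum":-1,"maximum":1}}},"gripper":{"type":"number"},"force":{"type":"number"}},"required":["targets"]}

```bash
mkdir -p pics; ls
python3 - <<'E'
from station import bot
import cv2,numpy as np
s=bot.observe();print({k:np.round(v,3) for k,v in s.items()})
ims=[]
for n in("side","top"):
    f=bot.grab_frame(n);cv2.imwrite(f"pics/{n}0.png",f["image"][:,:,::-1]);np.savez(f"pics/{n}0.npz",**f)
    print(n,-f["R"].T@f["t"],f["R"].round(2).tolist(),f["mtx"].round(0).tolist())
E
```

```text
pics
{'time': np.float64(0.0), 'joint_positions': array([ 1.128,  0.528,  1.434, -0.   ,  1.181, -0.179]), 'joint_vel': array([ 0.   , -0.   , -0.   , -0.   ,  0.   , -0.001]), 'tau': array([ 0.0000e+00, -4.4236e+01, -1.7803e+01, -0.0000e+00,  8.0000e-03,
        0.0000e+00]), 'eef_pos': array([0.163, 0.603, 0.244]), 'orientation': array([-3.139, -0.   ,  2.878]), 'wrist_force': array([-0.156, -0.248,  0.296]), 'torque': array([ 0.019, -0.04 , -0.034]), 'grasp_force': np.float64(0.0), 'finger_gap': np.float64(1.002)}
side [-0.03192022 -0.5349318   0.51851563] [[0.68, -0.73, -0.01], [-0.38, -0.34, -0.86], [0.63, 0.59, -0.51]] [[392.0, 0.0, 254.0], [0.0, 392.0, 193.0], [0.0, 0.0, 1.0]]
top [0.37589688 0.03215642 0.99449589] [[0.02, -1.0, 0.0], [-0.99, -0.02, -0.14], [0.14, 0.0, -0.99]] [[366.0, 0.0, 259.0], [0.0, 366.0, 194.0], [0.0, 0.0, 1.0]]
```

View pics/top0.png

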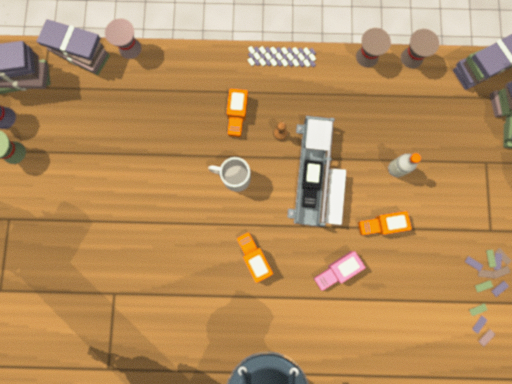

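View pics/side0.png

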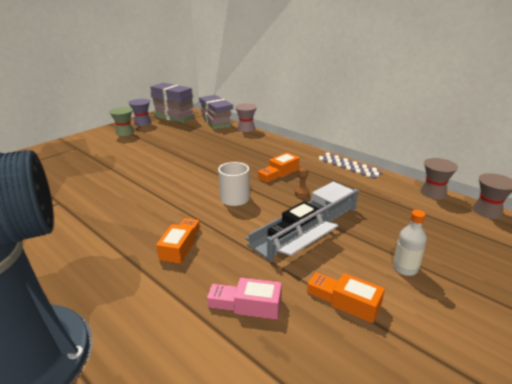

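Top view: the dock runs from about (308,222) up to (320,120), with the white cover at (319,132) and the thumb ledge at (337,197). Cassette candidates are black with a white label in the channel (313,178), orange at (237,105), (255,260) and (388,224), and pink at (342,270). Only the black one in the dock fits the description. The mug is at (235,173), the stamp at (281,131) and the glue at (404,165). I'll confirm with a crop.

Run:
```python
import cv2
a=cv2.imread("pics/top0.png")[108:233,270:370]
b=cv2.imread("pics/side0.png")[175:265,240:370]
a=cv2.resize(a,None,fx=4,fy=4,interpolation=2);b=cv2.resize(b,(400,277),interpolation=2)
b=cv2.copyMakeBorder(b,0,500-277,0,0,0)
cv2.imwrite("pics/crop0.png",cv2.hconcat([a,b]))
```

```text
(no output)
```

View pics/crop0.png

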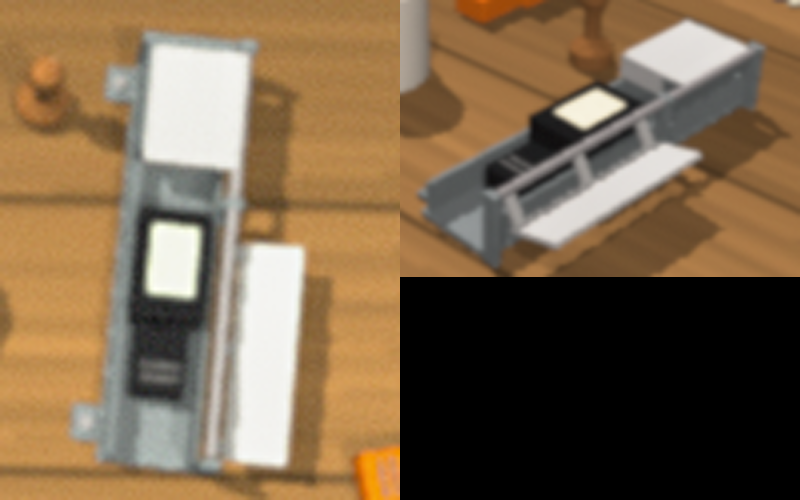

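The crop confirms it: a black cassette with a white label lies in the channel, its tongue end at crop (157,397), short of the cover at crop (197,105). Next I measure the dock frame.

```bash
cat > h.py <<'E'
import cv2,numpy as np
def ray(f,uv,z):
    d=f["R"].T@np.linalg.solve(f["mtx"],np.array([uv[0],uv[1],1.]));c=-f["R"].T@f["t"]
    return c+d*(z-c[2])/d[2]
E
python3 - <<'E'
from h import *
f=dict(np.load("pics/top0.npz"));im=f["image"];hsv=cv2.cvtColor(im,cv2.COLOR_RGB2HSV)
m=((hsv[:,:,2]>195)&(hsv[:,:,1]<30)).astype(np.uint8);m[:112]=0;m[230:]=0;m[:,:296]=0;m[:,350:]=0
n,l,st,c=cv2.connectedComponentsWithStats(m)
for i in range(1,n):
    if st[i,4]>30:
        r=cv2.minAreaRect(np.argwhere(l==i)[:,::-1].astype(np.float32));print(st[i],c[i].round(1),r, [ray(f,p,.04).round(4)[:2].tolist() for p in cv2.boxPoints(r)])
E
```

```text
[306 119  26  34 715] [318.6 134.2] ((318.53961181640625, 135.1039581298828), (24.37841033935547, 31.542678833007812), 5.710592269897461) [[0.6364, -0.0868], [0.7243, -0.0948], [0.7191, -0.1607], [0.6314, -0.1519]]
[307 164  13  18 183] [312.8 172.6] ((312.7297058105469, 172.62161254882812), (11.507928848266602, 16.439899444580078), 9.462322235107422) [[0.5542, -0.0896], [0.5983, -0.0966], [0.5939, -0.1269], [0.5498, -0.1197]]
[328 169  18  55 753] [336.2 195.9] ((336.0689697265625, 196.1724395751953), (14.28382396697998, 54.145652770996094), 4.763641834259033) [[0.4422, -0.1451], [0.5861, -0.1574], [0.5838, -0.1952], [0.44, -0.1822]]
[322 192   4  29  32] [323.6 206.1] ((323.57080078125, 206.00674438476562), (1.137709140777588, 28.15830421447754), 5.440331935882568) [[0.4486, -0.1319], [0.5228, -0.139], [0.5226, -0.142], [0.4484, -0.1349]]
```

```bash
cat >> h.py <<'E'
f0=dict(np.load("pics/top0.npz"))
L=ray(f0,(336.2,196.1),.038);C=ray(f0,(318.6,134.7),.054)
v=(C-L)[:2]
a=np.arctan2(v[1],v[0])-np.arctan2(66,160)
a=(a-0.085)/2
R2=np.array([[np.cos(a),-np.sin(a)],[np.sin(a),np.cos(a)]])
O=((L[:2]-R2@[-.1245,-.07])+(C[:2]-R2@[.0355,-.004]))/2
def w2d(p):return R2.T@(np.array(p)[:2]-O)
def d2w(p):return O+R2@np.array(p)
E
python3 - <<'E'
from h import *
print(np.linalg.norm(v),np.hypot(.16,.066),a,np.arctan2(v[1],v[0])-np.arctan2(66,160),O)
print("Lcheck",w2d(L),w2d(C))
print("label",w2d(ray(f0,(312.75,172.6),.046)))
for p in[(309.5,207.3)]:print("tongue",w2d(ray(f0,p,.03)))
for k in((-.18,-.035),(-.061,-.035)):print(d2w(k))
for n,p,z in(("stamp",(281,125),.07),("mug",(235,165),.085),("glue",(415,158),.13)):print(n,w2d(ray(f0,p,z)))
E
```

```text
0.16881168835581617 0.17307801709055948 -0.09015498377901299 -0.09530996755802595 [ 0.64114033 -0.11320273]
Lcheck [-0.1226929 -0.0687839] [ 0.0336929 -0.0052161]
label [-0.06861034 -0.00035903]
tongue [-0.15936619 -0.00258635]
[ 0.4587202  -0.13185467]
[ 0.57723692 -0.14256858]
stamp [0.04330045 0.09737269]
mug [-0.08024509  0.2026771 ]
glue [-0.02278386 -0.23245512]
```

Call:
servo_tool:
  targets:
    - [-0.33,-0.2,0,0,0,-0.04]
    - [-0.66,-0.4,0,0,0,-0.08]
    - [-1,-0.6,0,0,0,-0.11]
    - [-1,-0.6,0,0,0,-0.11]
  gripper: 0.3

```text
time: 0.5
eef_pos: [0.2463, 0.5162, 0.2448]
orientation: [-3.139, 0.0, 3.047]
wrist_force: [-0.3, 0.5, 0.5]
finger_gap: 0.646
grasp_force: 0.0
```

Call:
servo_tool:
  targets:
    - [-0.2,-0.33,0,0,0,0]
    - [-0.4,-0.66,0,0,0,0]
    - [-0.6,-1,0,0,0,0]

```text
time: 0.8
eef_pos: [0.2944, 0.4137, 0.2451]
orientation: [3.142, -0.0, 3.051]
wrist_force: [0.8, 0.3, -0.2]
finger_gap: 0.644
grasp_force: 0.0
```

Call:
servo_tool:
  targets:
    - [-0.2,-0.33,0,0,0,0]
    - [-0.4,-0.66,0,0,0,0]
    - [-0.6,-1,0,0,0,0]

```text
time: 1.1
eef_pos: [0.3454, 0.3085, 0.2452]
orientation: [3.141, -0.0, 3.051]
wrist_force: [0.1, 0.4, -0.2]
finger_gap: 0.652
grasp_force: 0.0
```

Call:
servo_tool:
  targets:
    - [-0.2,-0.33,0,0,0,0]
    - [-0.4,-0.66,0,0,0,0]
    - [-0.6,-1,0,0,0,0]

```text
time: 1.4
eef_pos: [0.3962, 0.2035, 0.2453]
orientation: [3.141, 0.0, 3.051]
wrist_force: [-0.1, 0.6, 0.1]
finger_gap: 0.649
grasp_force: 0.0
```

Call:
servo_tool:
  targets:
    - [-0.2,-0.33,0,0,0,0]
    - [-0.3,-0.66,0,0,0,0]
    - [-0.4,-1,0,0,0,0]

```text
time: 1.7
eef_pos: [0.4271, 0.1002, 0.2452]
orientation: [3.141, 0.0, 3.05]
wrist_force: [0.9, -0.1, 0.4]
finger_gap: 0.647
grasp_force: 0.0
```

Call:
servo_tool:
  targets:
    - [-0.1,-0.33,0,0,0,0]
    - [-0.2,-0.66,0,0,0,0]
    - [-0.3,-1,0,0,0,0]

```text
time: 2.0
eef_pos: [0.4476, -0.002, 0.2453]
orientation: [3.141, 0.0, 3.05]
wrist_force: [0.5, 0.8, -0.1]
finger_gap: 0.652
grasp_force: 0.0
```

Call:
servo_tool:
  targets:
    - [-0.1,-0.33,0,0,0,0]
    - [-0.2,-0.66,0,0,0,0]
    - [-0.2,-1,0,0,0,0]
    - [-0.2,-1,0,0,0,0]

```text
time: 2.4
eef_pos: [0.4592, -0.1059, 0.2453]
orientation: [-3.14, 0.001, 3.046]
wrist_force: [0.1, 0.2, -0.6]
finger_gap: 0.65
grasp_force: 0.0
```

Call:
servo_tool:
  targets:
    - [0,-0.13,0.4,0,0,0]
    - [-0.02,-0.26,0.8,0,0,0]
    - [-0.02,-0.26,1,0,0,0]
    - [-0.02,-0.26,1,0,0,0]
    - [-0.02,-0.26,1,0,0,0]

```text
time: 2.9
eef_pos: [0.4579, -0.1278, 0.1454]
orientation: [3.141, -0.001, 3.051]
wrist_force: [-0.1, 0.5, -0.5]
finger_gap: 0.646
grasp_force: 0.0
```

Run:
```python
from station import bot
from h import *
o=[]
for n in("side","wrist"):
    f=bot.grab_frame(n);np.savez(f"pics/{n}1.npz",**f);o.append(f["image"][:,:,::-1])
s=bot.observe();print(s["eef_pos"],w2d(s["eef_pos"]),s["orientation"])
a=cv2.resize(o[0][130:300,200:400],(400,340));b=cv2.resize(o[1],(400,300));b=cv2.copyMakeBorder(b,0,40,0,0,0)
cv2.imwrite("pics/v1.png",cv2.hconcat([a,b]))
```

```text
[ 0.45871541 -0.12838725  0.14647829] [-0.18031695 -0.03154709] [-3.14081386e+00  2.20132691e-03  3.05152225e+00]
```

View pics/v1.png

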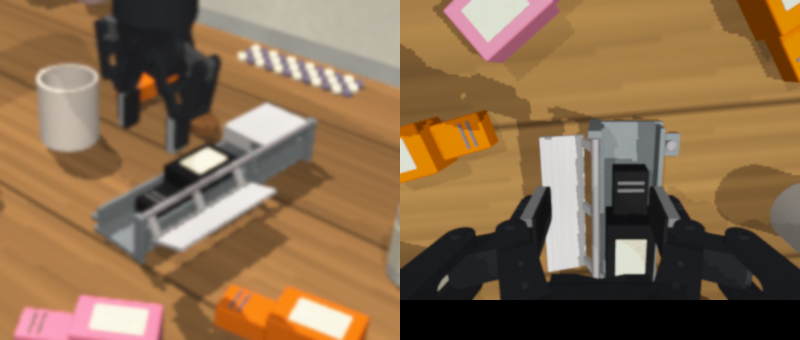

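The side view shows the fingers above the apron. In the wrist view the tongue end is at about (630,166), the label at (630,258) and the ledge at (560,200). I refine from the wrist frame.

Run:
```python
from h import *
f=dict(np.load("pics/wrist1.npz"));im=f["image"]
g=cv2.cvtColor(im,cv2.COLOR_RGB2GRAY)
p=lambda u,v,z:(w2d(ray(f,(u,v),z))*1000).round(1)
s=512/400
print("row180 (full 230) gray 180..350:",g[230,170:345:3].tolist())
print("tongue top corners",p(214*s,166*s,.03),p(247*s,166*s,.03))
print("tongue end col 294", g[195:225,294].tolist())
m=(g>190).astype(np.uint8);n,l,st,c=cv2.connectedComponentsWithStats(m)
for i in range(1,n):
    if st[i,4]>300:
        r=cv2.minAreaRect(np.argwhere(l==i)[:,::-1].astype(np.float32));print(st[i],[p(*q,.038).tolist() for q in cv2.boxPoints(r)],p(*r[0],.046))
P=lambda X:(lambda c:(f["mtx"]@c/c[2])[:2].round(0))(f["R"]@X+f["t"])
# predicted fingertips
for y in(-.035,.035):
  for x in(-.011,.011):
    for dz in(.014,.008):
      q=d2w(np.array([-.1803,-.0315])+[x,y]);print("tip",x,y,dz,P(np.array([q[0],q[1],.1463-dz])))
```

```text
row180 (full 230) gray 180..350: [106, 107, 106, 107, 194, 215, 214, 216, 213, 214, 218, 215, 216, 215, 217, 218, 216, 215, 217, 172, 159, 155, 129, 88, 88, 115, 172, 183, 138, 135, 130, 98, 97, 95, 37, 35, 33, 36, 36, 37, 38, 39, 38, 39, 39, 38, 41, 39, 38, 48, 92, 78, 64, 108, 151, 135, 129, 135, 134]
tongue top corners [-163.3  -17. ] [-163.3   15.1]
tongue end col 294 [156, 156, 157, 157, 157, 157, 155, 147, 131, 116, 114, 114, 112, 103, 80, 47, 23, 16, 18, 15, 17, 17, 18, 22, 29, 32, 33, 34, 35, 37]
[  78    0   88   54 2758] [[-298.2, -144.2], [-325.7, -107.1], [-303.6, -86.1], [-274.4, -123.6]] [-299.3 -112.2]
[ 179  174   51  173 6575] [[-193.5, -86.0], [-195.7, -53.4], [-50.7, -48.0], [-47.7, -86.1]] [-131.8  -67.2]
[  0 177  21  45 528] [[-192.9, -213.3], [-192.9, -199.0], [-159.3, -205.5], [-159.3, -220.3]] [-179.  -203.4]
[ 276  308   39   44 1577] [[-84.8, -14.5], [-84.8, 16.0], [-43.1, 18.0], [-43.1, -13.8]] [-70.8   0.3]
tip -0.011 -0.035 0.014 [176. 232.]
tip -0.011 -0.035 0.008 [173. 237.]
tip 0.011 -0.035 0.014 [179. 275.]
tip 0.011 -0.035 0.008 [177. 282.]
tip -0.011 0.035 0.014 [332. 232.]
tip -0.011 0.035 0.008 [335. 237.]
tip 0.011 0.035 0.014 [329. 275.]
tip 0.011 0.035 0.008 [332. 282.]
```

Run:
```python
from h import *
f=dict(np.load("pics/wrist1.npz"))
cv2.imwrite("pics/v2.png",cv2.resize(f["image"][150:384,130:390,::-1],(780,702))[:600])
```

```text
(no output)
```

View pics/v2.png

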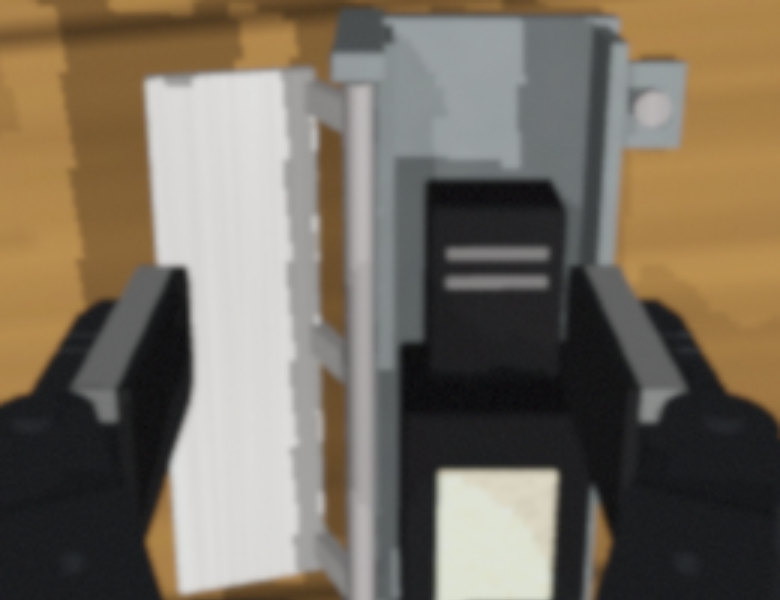

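Run:
```python
from h import *
f=dict(np.load("pics/wrist1.npz"))
p=lambda u,v,z:(w2d(ray(f,(u,v),z))*1000).round(1)
q=lambda x,y:(x/3+130,y/3+150)
print("tongue top",p(*q(432,208),.03),p(*q(563,208),.03),"bottom",p(*q(428,183),.006),p(*q(552,183),.006))
print("ledge rear",p(*q(145,78),.031),p(*q(280,70),.045),"front",p(*q(180,594),.031),p(*q(320,570),.045))
print("dock rear floor",p(*q(387,18),.03),p(*q(617,18),.03))
```

```text
tongue top [-157.7  -16.9] [-157.7   16.5] bottom [-155.8  -16.7] [-155.9   17.7]
ledge rear [-192.   -87.6] [-197.4  -53.2] front [-39.9 -87.2] [-59.9 -46.1]
dock rear floor [-206.7  -28.5] [-206.8   27. ]
```

Call:
servo_tool:
  targets:
    - [0,-0.04,0.3,0,0,0]
    - [0,-0.04,0.6,0,0,0]
    - [0,-0.04,0.8,0,0,0]
    - [0,-0.04,0.85,0,0,0]
    - [0,-0.04,0.85,0,0,0]
  gripper: 0.45

```text
time: 3.5
eef_pos: [0.458, -0.1327, 0.0608]
orientation: [-3.141, 0.001, 3.051]
wrist_force: [-0.2, -0.8, -0.8]
finger_gap: 0.726
grasp_force: 0.0
```

Call:
servo_tool:
  targets:
    - [0,0,0.06,0,0,0]
    - [0,0,0.12,0,0,0]
    - [0,0,0.12,0,0,0]

```text
time: 3.8
eef_pos: [0.4576, -0.1328, 0.0484]
orientation: [-3.141, 0.0, 3.051]
wrist_force: [-0.1, -0.4, 0.3]
finger_gap: 0.723
grasp_force: 0.0
```

Call:
servo_tool:
  targets:
    - [0,0,0.05,0,0,0]
    - [0,0,0.1,0,0,0]
    - [0,0,0.1,0,0,0]

```text
time: 4.1
eef_pos: [0.4573, -0.1318, 0.0384]
orientation: [3.141, -0.0, 3.05]
wrist_force: [1.0, 4.7, 5.7]
finger_gap: 0.724
grasp_force: 2.9
```

Call:
servo_tool:
  targets:
    - [0,0,0.05,0,0,0]
    - [0,0,0.08,0,0,0]
    - [0,0,0.08,0,0,0]

```text
time: 4.4
eef_pos: [0.4571, -0.1318, 0.0307]
orientation: [3.141, -0.001, 3.051]
wrist_force: [0.4, 4.3, 8.1]
finger_gap: 0.725
grasp_force: 3.6
```

Run:
```python
from station import bot
from h import *
o=[]
for n in("side","top","wrist"):
    f=bot.grab_frame(n);np.savez(f"pics/{n}2.npz",**f);o.append(f["image"][:,:,::-1])
s=bot.observe();print(s["eef_pos"],w2d(s["eef_pos"]),s["wrist_force"],s["torque"])
a=cv2.resize(o[0][150:270,220:380],(400,300));b=cv2.resize(o[2],(400,300))
cv2.imwrite("pics/v3.png",cv2.hconcat([a,b]))
```

```text
[ 0.45711591 -0.13189883  0.03088381] [-0.1815938  -0.03518842] [-0.24964519  3.7042788   8.51190224] [ 0.37948856  0.02839131 -0.00059028]
```

View pics/v3.png

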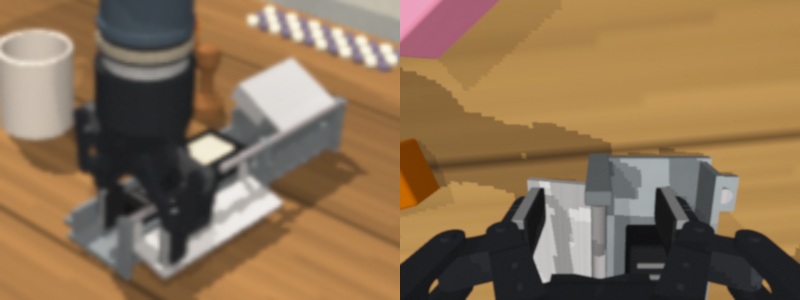

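The side view shows the cover raised, tilted at crop (285,95), with the ledge down and a reaction of 8.5 N (about 0.6 rad). In the wrist view the right fingertip is near (656,192) and the tongue at (645,250). I check their lateral alignment.

Run:
```python
from h import *
f=dict(np.load("pics/wrist2.npz"));g=cv2.cvtColor(f["image"],cv2.COLOR_RGB2GRAY)
p=lambda u,v,z:(w2d(ray(f,(u,v),z))*1000).round(1)
print("finger tip rear inner",p(256*1.28,190*1.28,.02),"outer",p(268*1.28,190*1.28,.02))
print("left tip",p(128*1.28,190*1.28,.02),p(140*1.28,190*1.28,.02))
for r in(300,320):print(r,[(int(i+270),int(x)) for i,x in enumerate(g[r,270:350]) if i%5==0])
print("tongue edges",p(225*1.28,226*1.28,.03),p(265*1.28,226*1.28,.03))
# cover angle: side view, plate front-left top corner & back-left
f=dict(np.load("pics/side2.npz"));cam=-f["R"].T@f["t"]
P=lambda d,z:(lambda X:(lambda c:(f["mtx"]@c/c[2])[:2].round(0))(f["R"]@X+f["t"]))(np.array([*d2w(d),z]))
for t in(.3,.45,.6,.75):
  y=-.035+.062*np.cos(t);z=.053+.062*np.sin(t);print(t,[((P((x,y),z)-[220,150])*2.5).tolist() for x in(-.005,.074)])
```

```text
finger tip rear inner [-188.1   -2.6] outer [-188.1    4.2]
left tip [-188.1  -75.5] [-188.1  -68.7]
300 [(270, 152), (275, 113), (280, 107), (285, 107), (290, 22), (295, 18), (300, 17), (305, 17), (310, 18), (315, 17), (320, 16), (325, 19), (330, 19), (335, 24), (340, 22), (345, 24)]
320 [(270, 147), (275, 109), (280, 106), (285, 105), (290, 17), (295, 28), (300, 33), (305, 34), (310, 36), (315, 35), (320, 34), (325, 34), (330, 36), (335, 35), (340, 22), (345, 29)]
tongue edges [-171.1  -20.7] [-171.1    1.3]
0.3 [[230.0, 90.0], [285.0, 62.5]]
0.45 [[235.0, 82.5], [287.5, 57.5]]
0.6 [[240.0, 77.5], [292.5, 50.0]]
0.75 [[245.0, 72.5], [297.5, 47.5]]
```

Run:
```python
from h import *
f=dict(np.load("pics/side2.npz"))
P=lambda d,z:(lambda X:(lambda c:(f["mtx"]@c/c[2])[:2].round(1))(f["R"]@X+f["t"]))(np.array([*d2w(d),z]))
for x,o in((-.005,(312.1,192.9)),(.074,(333.3,181.5))):print("shut pred",P((x,.027),.054),"obs",o)
im=f["image"];h=cv2.cvtColor(im,cv2.COLOR_RGB2HSV)
m=((h[:,:,2]>170)&(h[:,:,1]<30)).astype(np.uint8)[165:215,300:365];n,l,st,c=cv2.connectedComponentsWithStats(m)
i=1+st[1:,4].argmax();q=np.argwhere(l==i)[:,::-1]+[300,165]
print(st[i],"leftmost",q[q[:,0].argmin()],"topmost",q[q[:,1].argmin()],"right",q[q[:,0].argmax()])
for t in(.3,.45,.6,.75):
  y=-.035+.062*np.cos(t);z=.054+.062*np.sin(t);print(t,[P((x,y),z).tolist() for x in(-.005,.074)])
```

```text
shut pred [311.  192.2] obs (312.1, 192.9)
shut pred [332.2 181.3] obs (333.3, 181.5)
[ 16   9  38  30 601] leftmost [316 184] topmost [335 174] right [353 189]
0.3 [[312.4, 185.8], [333.8, 175.1]]
0.45 [[313.8, 183.1], [335.2, 172.4]]
0.6 [[315.6, 180.7], [337.1, 170.1]]
0.75 [[317.8, 178.8], [339.4, 168.1]]
```

Call:
servo_tool:
  targets:
    - [0,0,0.03,0,0,0]
    - [0,0,0.05,0,0,0]
    - [0,0,0.05,0,0,0]

```text
time: 4.85
eef_pos: [0.4573, -0.1323, 0.0258]
orientation: [3.141, 0.0, 3.051]
wrist_force: [-0.7, 1.9, 7.0]
finger_gap: 0.724
grasp_force: 3.0
```

```bash
cat > ang.py <<'E'
from station import bot
from h import *
f=bot.grab_frame("side");np.savez("pics/s_last.npz",**f)
im=f["image"];h=cv2.cvtColor(im,cv2.COLOR_RGB2HSV)
m=((h[:,:,2]>170)&(h[:,:,1]<30)).astype(np.uint8)[150:215,300:365];n,l,st,c=cv2.connectedComponentsWithStats(m)
i=1+st[1:,4].argmax();q=np.argwhere(l==i)[:,::-1]+[300,150]
print(st[i],"leftmost",q[q[:,0].argmin()],"topmost",q[q[:,1].argmin()])
s=bot.observe();print(s["time"],s["eef_pos"],w2d(s["eef_pos"]),s["wrist_force"],s["torque"])
E
python3 ang.py
```

```text
[ 17  22  37  31 613] leftmost [317 182] topmost [337 172]
4.9 [ 0.45734934 -0.13233684  0.02583185] [-0.18132189 -0.03560364] [0.67407858 2.48313084 7.55164427] [ 0.14578552  0.09247575 -0.03842425]
```

Call:
servo_tool:
  targets:
    - [0,0,0.015,0,0,0]
    - [-0.06,0,0.015,0,0,0]
    - [-0.12,0,0.015,0,0,0]
    - [-0.18,0,0.015,0,0,0]
    - [-0.24,0,0.015,0,0,0]
    - [-0.3,0,0.015,0,0,0]
    - [-0.36,0,0.015,0,0,0]
    - [-0.42,0,0.015,0,0,0]

```text
time: 5.7
eef_pos: [0.4967, -0.1356, 0.0237]
orientation: [3.14, -0.007, 3.052]
wrist_force: [-6.8, -0.8, 7.5]
finger_gap: 0.722
grasp_force: 3.9
```

```bash
python3 ang.py
python3 - <<'E'
from station import bot
from h import *
o=[]
for n in("side","wrist"):
    f=bot.grab_frame(n);o.append(f["image"][:,:,::-1])
a=cv2.resize(o[0][150:270,220:380],(400,300));b=cv2.resize(o[1],(400,300))
cv2.imwrite("pics/v4.png",cv2.hconcat([a,b]))
E
```

```text
[ 19  21  36  32 619] leftmost [319 181] topmost [338 171]
5.75 [ 0.49865419 -0.13622963  0.0237489 ] [-0.1398343  -0.03576182] [-2.73535686 -0.37462681  2.66611313] [-0.26613636  0.63908465 -0.03666794]
```

View pics/v4.png

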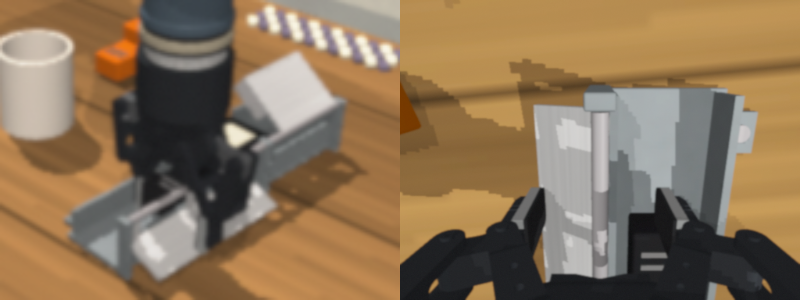

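The side view shows the cover clearly raised (leftmost corner at side pixel (319,181), about 0.6 rad) and the cassette's front at the bay mouth. I keep pushing.

Call:
servo_tool:
  targets:
    - [-0.05,0,0,0,0,0]
    - [-0.1,0,0,0,0,0]
    - [-0.15,0,0,0,0,0]
    - [-0.2,0,0,0,0,0]
    - [-0.25,0,0,0,0,0]
    - [-0.3,0,0,0,0,0]
    - [-0.35,0,0,0,0,0]
    - [-0.4,0,0,0,0,0]

```text
time: 6.65
eef_pos: [0.5373, -0.1397, 0.0236]
orientation: [3.141, -0.005, 3.051]
wrist_force: [-5.9, -2.3, 5.5]
finger_gap: 0.726
grasp_force: 3.6
```

```bash
python3 ang.py
```

```text
[ 25  22  30  30 540] leftmost [325 189] topmost [336 172]
6.7 [ 0.53880609 -0.14015371  0.02374235] [-0.09949217 -0.03605497] [-3.39196307 -0.70328264  2.81419216] [-0.20763457  0.61752681 -0.06153647]
```

Call:
servo_tool:
  targets:
    - [-0.05,0,0,0,0,0]
    - [-0.1,0,0,0,0,0]
    - [-0.15,0,0,0,0,0]
    - [-0.2,0,0,0,0,0]
    - [-0.25,0,0,0,0,0]
    - [-0.3,0,0,0,0,0]

```text
time: 7.3
eef_pos: [0.5674, -0.1426, 0.0236]
orientation: [3.141, -0.004, 3.051]
wrist_force: [-6.5, -1.1, 5.8]
finger_gap: 0.72
grasp_force: 3.5
```

Call:
servo_tool:
  targets:
    - [-0.02,0,0,0,0,0]
    - [-0.04,0,0,0,0,0]
    - [-0.06,0,0,0,0,0]
    - [-0.06,0,0,0,0,0]

```text
time: 7.7
eef_pos: [0.5744, -0.1434, 0.0237]
orientation: [3.141, -0.001, 3.051]
wrist_force: [-5.0, -0.9, 4.1]
finger_gap: 0.722
grasp_force: 2.7
```

Call:
servo_tool:
  targets:
    - [-0.01,0,0,0,0,0]
    - [-0.02,0,0,0,0,0]
    - [-0.02,0,0,0,0,0]

```text
time: 8.0
eef_pos: [0.5764, -0.1436, 0.0236]
orientation: [3.141, -0.001, 3.051]
wrist_force: [-4.8, -0.8, 4.6]
finger_gap: 0.724
grasp_force: 2.7
```

Call:
servo_tool:
  targets:
    - [-0.01,0,0,0,0,0]
    - [-0.02,0,0,0,0,0]
    - [-0.02,0,0,0,0,0]

```text
time: 8.3
eef_pos: [0.5787, -0.1438, 0.0237]
orientation: [3.142, -0.001, 3.051]
wrist_force: [-4.4, -0.6, 3.5]
finger_gap: 0.725
grasp_force: 2.5
```

Call:
servo_tool:
  targets:
    - [-0.01,0,0,0,0,0]
    - [-0.02,0,0,0,0,0]
    - [-0.02,0,0,0,0,0]

```text
time: 8.6
eef_pos: [0.5796, -0.1439, 0.0236]
orientation: [3.141, -0.003, 3.052]
wrist_force: [-7.1, -1.4, 4.8]
finger_gap: 0.725
grasp_force: 4.1
```

Call:
servo_tool:
  targets:
    - [-0.01,0,0,0,0,0]
    - [-0.015,0,0,0,0,0]
    - [-0.015,0,0,0,0,0]

```text
time: 8.9
eef_pos: [0.5797, -0.1438, 0.0236]
orientation: [3.141, -0.006, 3.052]
wrist_force: [-9.7, -2.0, 7.3]
finger_gap: 0.726
grasp_force: 5.2
```

Call:
servo_tool:
  targets:
    - [-0.01,0,0,0,0,0]
    - [-0.015,0,0,0,0,0]
    - [-0.015,0,0,0,0,0]

```text
time: 9.2
eef_pos: [0.5798, -0.1437, 0.0236]
orientation: [3.141, -0.009, 3.053]
wrist_force: [-12.4, -2.5, 9.3]
finger_gap: 0.722
grasp_force: 6.4
```

The back stop is reached: the TCP stays put while the force climbs. I back off slightly with the ledge still held, then rise.

Call:
servo_tool:
  targets:
    - [0.03,0,0,0,0,0]
    - [0.07,0,0,0,0,0]
    - [0.1,0,0,0,0,0]
    - [0.1,0,0,0,0,0]
    - [0.1,0,-0.15,0,0,0]
    - [0.1,0,-0.4,0,0,0]
    - [0.1,0,-0.8,0,0,0]
    - [0.1,0,-1,0,0,0]

```text
time: 10.0
eef_pos: [0.5744, -0.143, 0.1267]
orientation: [3.141, 0.002, 3.05]
wrist_force: [0.4, -0.7, -0.1]
finger_gap: 0.724
grasp_force: 0.0
```

Call:
servo_tool:
  targets:
    - [0.3,0,-0.5,0,0,0]
    - [0.6,0,-0.8,0,0,0]
    - [1,0,-1,0,0,0]
    - [1,0,-1,0,0,0]

```text
time: 10.4
eef_pos: [0.4697, -0.132, 0.2263]
orientation: [3.14, -0.003, 3.05]
wrist_force: [0.8, -0.1, -0.2]
finger_gap: 0.726
grasp_force: 0.0
```

```bash
python3 ang.py
python3 - <<'E'
from station import bot
from h import *
o=[]
for n in("side","wrist","top"):
    f=bot.grab_frame(n);np.savez(f"pics/{n}5.npz",**f);o.append(f["image"][:,:,::-1])
a=cv2.resize(o[0][165:265,240:370],(400,308));b=cv2.resize(o[1],(400,308))
cv2.imwrite("pics/v5.png",cv2.hconcat([a,b]))
E
```

```text
[ 13  32  41  22 471] leftmost [313 193] topmost [332 182]
10.45 [ 0.47215416 -0.13302084  0.22554407] [-0.16651561 -0.03495194] [ 0.10719769  0.47316848 -0.12390725] [-0.02916179 -0.05998752 -0.00332441]
```

View pics/v5.png

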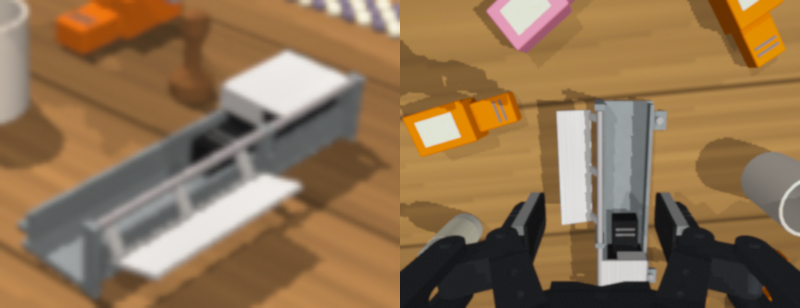

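The cover is back at its shut pixels: (313,193) and (332,182), against (312,193) and (333,182) before. Only the tongue sticks out of the bay, at wrist view (622,228), and the robot is clear. I hand in.

```bash
python3 -c "
from station import bot
print(bot.finish_job())"
```

```text
the job is handed in; nothing more can be done
None
```

The cassette is home against the back stop, the cover has snapped shut behind its shoulder, the mug, glue bottle and stamp were left alone, and the job was handed in at about 10.6 s; no verdict came back.

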